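# Hang the spatula beside the scraper

## Robot

A 6-joint arm with a two-finger parallel gripper is mounted at the origin on the work surface. World frame = base frame: x ahead of the robot, y to its left, z up, the work surface at z = 0. Lengths are in m, angles in rad, forces in N, time in s.
With the tool pointing down it reaches from about 0.425 to 0.95 m from the base axis. Payload 3.5 kg.
Tool frame: the origin (TCP) lies at the very end of the fingers, on their centre line; the grasp point (between the pads) lies 19 mm behind it (ctrl.grip_point_offset is the distance from the TCP to the grasp point, in m); z points along the fingers, y is the line along which they close (so a half turn about z gives the same grasp; the last joint's range is limited). The gripper opens to 85 mm and grips with 20 to 120 N. Pads are 22 mm wide; open, the fingers measure 114 mm over their backs; the gripper's body (76 mm by 85 mm) begins 54 mm behind the grasp point. The pads swing forward as they close: fully open they stand 13 mm farther back than shut.
Start: joints at [-1.329, 0.286, 1.577, -0, 1.279, -0.15], TCP at [0.258, -0.624, 0.231] pointing down, gripper open.
Joint ranges: [-2.77, 2.77], [-0.9, 2.22], [0.21, 2.48], [-1.53, 4.67], [0.24, 2.81], [-2.84, 2.84]. Speed limits (rad/s): [2.79, 2.79, 3.14, 3.14, 3.14, 3.14].

## Interface

Orientations are given as a unit quaternion [x, y, z, w].
In Python, from plant import ctrl gives the robot as it stands. The module is installed in compiled form; this text tells all that it offers.
- The arm moves only by the shell command python3 -m pendant 'ROWS' [OPENING] [FORCE]. ROWS is JSON, a list of rows, each an object of numbers: "dx", "dy", "dz": the shift along the tool's x, y, z in cm; "twist": the turn about the tool's z in degrees. A call has 1 to 10 rows; each row is the pose to reach, as a shift and turn from the pose commanded when the call began, along the tool's axes at that moment; what a row does not reach only later rows make up. A row lasts 1/8 s, in which the tool goes at most 62.5 mm and 10.7 degrees, less where a joint would pass 70% of its speed; a pose out of reach is approached as far as the arm can. A call with a gripper value outside its range is refused whole. OPENING is the opening in per cent of the stroke, from 0 (shut) to 100 (fully open), set as the call begins (- or left out, the last holds). The fingers move at their own pace and stop on an object; FORCE is the grip in N (left out, the last holds). Time passes only in rows, so rows that repeat a pose let the fingers close. It gives the time, the measured TCP pose, the force, the opening and the grip force at its end, in the units of the state.
- ctrl.get_state(): the state, without advancing time (a new reading comes with each control period).
- ctrl.read_camera(name): name is "side" or "top"; returns a dict with "img" (400x640x3 uint8, red, green, blue), "depth" (400x640 float32, m along the optical axis (not along the pixel's ray), 0 where there is no reading), "camera_matrix" (3x3 intrinsics, pixels), "xyz" and "rotation" of the camera in the world. Camera axes: x right, y up, looking along -z (the intrinsics and any distortion apply to the point x, -y, -z); pixel columns grow to the right and rows downward; lengths in m; the calibration is good to about 2 mm. A picture is of the moment at which its call begins.
- ctrl.sign_off(): hands the job in; it is judged then, once.
The state is a dict: "time": time; "qpos": joint angles; "dq": joint speeds; "joint_efforts": joint torques, N m; "eef_pos": TCP position; "tcp_rot": TCP orientation; "contact_force": force on the tool from outside, world axes, zero at the start; "wrist_torque": the same for the moment, N m; "opening": opening from 0.0 (shut) to 1.0 (fully open); "finger_force": force on a finger pad.
Only numpy, scipy, OpenCV 4.12 (cv2) and the standard library are available. Lean on these libraries where they do the work, as an engineer would, in place of code of your own. Each camera call takes 0.05 s, during which the arm holds its last target. There are 200 camera calls.

## Task

Take the mixing spatula with the hanging eye out of the drying block and hang it by that eye on the hook of the stand, in front of the steel scraper that already hangs there. The scraper must stay on the hook, and the plain paddle in the block and everything else on the table must be left where it stands.

Things in the scene. Friction and masses are not known exactly. Their poses are not given: they have to be found in the camera images.
- stand: Fixed dark steel hook stand. Origin: centre underside, on the table; z up, -x is the way the hook points (roughly to the robot). Base plate 170 x 170 x 14 mm. A 16 mm square post at x +62, y 0 carries a round steel hook, 8 mm thick, centre line at height 228 mm, along y 0 straight to x -55 mm, then turned up at about 45 degrees to the tip. A wire shelf is above the hook.
- shelf_edge (a point): Middle of the front edge of the wire shelf over the hook, x -43 mm, height 330 mm in the stand's frame. Shelf 220 mm wide (y), x from -46 to +61, underside at 327 mm, small bottles on it. It bars a gripper that points straight down at the hook: tilt the gripper 30 to 45 degrees, its body up and out to the stand's -x side, to reach under it.
- hook_seat (a point): Point on the centre line of the hook, x -33 mm, y 0, height 228 mm in the stand's frame: a good free place for the spatula.
- hook_tip (a point): Centre of the round upturned end of the hook, x -70 mm, height 242 mm in the stand's frame.
- scraper: Loose steel scraper, 90 g, already hanging by its eye on the hook, 5 to 25 mm on the +x side of the stand's origin. Blade 90 wide x 45 high x 5 mm; 128 mm long overall. Origin: middle of the blade's lower edge; z along the handle to the eye, y across the blade. Its eye is shaped like the spatula's.
- scraper_eye (a point): Centre of the scraper's eye, 105 mm from its lower edge.
- block: Fixed wooden drying block 60 (x) x 230 (y) x 50 mm high. Origin: centre underside. Two upright slots, 40 mm deep (floor at height 10 mm), 8 mm (x) by 56 mm (y), at y -55 and +55 mm.
- spatula: Loose grey plastic spatula, about 60 g, 174 mm tall, standing eye up, blade down in one of the block's slots (either one). Origin: middle of the blade's lower edge; z up along the handle, y across the blade, x through its thickness; both faces alike. Blade 52 wide x 70 high x 6 mm, stem 14 x 7 mm, then the eye. Lift it over 40 mm straight up to leave the slot.
- spatula_eye (a point): Centre of the eye, 150 mm above the lower edge. Frame 44 mm wide outside, 7 mm thick; straight sides, from 16 mm below to 14 mm above this point, can be pinched across y. Opening 30 mm wide, from 15 mm below to a gabled inner peak 17 mm above: hung up, this point is 13 mm below the hook's centre line. It goes over the tip from -x, blade square across the hook.
- paddle: Loose grey plastic paddle in the other slot: same blade and stem as the spatula but no eye, only a 20 mm round knob on top, 172 mm tall. Origin: middle of the lower edge. Leave it.
- bowl: Loose yellow bowl, 140 mm across, 55 mm high. Origin: centre underside. Leave it.
- jar: Loose open glass jar, 80 mm across, 110 mm high. Origin: centre underside. Leave it.
- squeeze_bottle: Loose white squeeze bottle with pointed nozzle, 62 mm across, 195 mm high. Origin: centre underside. Leave it.
- spray_can: Loose can, 64 mm across, 190 mm high. Origin: centre underside. Leave it.
- jar_lid: Loose steel jar lid lying flat, 76 mm across, 14 mm high. Origin: centre underside. Leave it.

How it is judged:
At the end, for the whole second after the job is handed in: Spatula and scraper both hang at rest (under 40 mm/s) by their eyes on the hook, behind its tip: each eye centre within 12 mm sideways of the hook and 5 to 21 mm below its centre line, each within 0.25 rad of upright, borne by the stand, not beyond x -62 or +50 mm in the stand's frame (x of spatula_eye in the frame of stand between -0.062 and 0.05 m and y of spatula_eye in the frame of stand between -0.012 and 0.012 m and z of spatula_eye in the frame of stand between 0.207 and 0.223 m and angle between each of spatula, scraper's own z axis and vertical below 0.25 rad and linear speed of each of spatula, scraper below 0.04 m/s and contact force between each of spatula, scraper and stand above 0.1 N and x of scraper_eye in the frame of stand between -0.062 and 0.05 m and y of scraper_eye in the frame of stand between -0.012 and 0.012 m and z of scraper_eye in the frame of stand between 0.207 and 0.223 m); the robot touches nothing.
It fails at once if the scraper comes off the hook (its eye leaves the hook by more than 20 mm down or beyond the tip) (z of scraper_eye in the frame of stand below 0.195 m or x of scraper_eye in the frame of stand below -0.065 m).
It fails at once if the paddle is moved more than 30 mm or tipped more than 0.4 rad (distance of paddle from where it was at the start of the episode above 0.03 m or angle between paddle's own z axis and vertical above 0.4 rad).
It fails at once if another loose thing is moved more than 30 mm or tipped over (distance of any of bowl, jar, squeeze_bottle, spray_can, jar_lid from where it was at the start of the episode above 0.03 m or angle between any of bowl, jar, squeeze_bottle, spray_can, jar_lid's own z axis and vertical above 0.5 rad).
It also fails if it takes over 48 s, if anything falls off the work surface, if the arm or the gripper's body presses on something with over 40 N, if the wrist force passes 120 N, or if a joint passes its speed limit or range.

## Working session

There is one attempt and no reset: what is moved stays moved. The work goes in short steps, Python scripts to look and compute and a shell command to move; the robot and the scene stay as the last step left them, time stands still between calls to the robot, and variables do not carry over. Pictures are saved under pics/ and viewed, at most 10 in all, crops included, and the job is handed in when it is done.

```bash
mkdir -p pics; cat > h.py <<'E'
import numpy as np, cv2
from plant import ctrl
from scipy.spatial.transform import Rotation as R
def cam(n):
    c=ctrl.read_camera(n); 
    d=c['depth']; K=np.array(c['camera_matrix']); v,u=np.mgrid[:400,:640]
    rot=np.array(c['rotation']); 
    M=rot if rot.shape==(3,3) else R.from_quat(rot).as_matrix()
    p=np.stack([(u-K[0,2])/K[0,0]*d,-(v-K[1,2])/K[1,1]*d,-d],-1)
    c['P']=p@M.T+np.array(c['xyz']); c['M']=M; c['P'][d<=0]=np.nan
    return c
def save(c,n,crop=None,s=1):
    im=c['img'][...,::-1]
    if crop: im=im[crop[1]:crop[3],crop[0]:crop[2]]
    cv2.imwrite(f'pics/{n}.png',cv2.resize(im,None,fx=s,fy=s,interpolation=cv2.INTER_CUBIC))
E
python3 - <<'E'
from h import *
for n in('side','top'):
    c=cam(n); save(c,n+'0'); print(n,c.keys(),c['xyz'],c['rotation'],c['camera_matrix'])
    np.savez(n+'0',P=c['P'],img=c['img'])
print(ctrl.get_state())
E
```

```text
side dict_keys(['img', 'depth', 'camera_matrix', 'xyz', 'rotation', 'P', 'M']) [ 0.04440005 -0.80476541  1.21750026] [ 0.3592028  -0.09914691 -0.23649325  0.89733727] [[466.42289435   0.         313.91877974]
 [  0.         466.42289435 200.28503687]
 [  0.           0.           1.        ]]
top dict_keys(['img', 'depth', 'camera_matrix', 'xyz', 'rotation', 'P', 'M']) [0.42527932 0.06843389 1.65007975] [-0.02251281  0.03208155  0.70959046 -0.70352351] [[495.16647452   0.         323.50116692]
 [  0.         495.16647452 195.43758431]
 [  0.           0.           1.        ]]
{'time': 0.1, 'qpos': array([-1.32901125e+00,  2.87136496e-01,  1.57801312e+00, -1.31970873e-05,
        1.27858713e+00, -1.50010046e-01]), 'dq': array([-0.00033485, -0.00024617, -0.00373098,  0.00037882,  0.00015408,
        0.00022988]), 'joint_efforts': array([ 6.26044566e-04, -4.07291615e+01, -2.93699849e+01, -1.36598774e-04,
        3.40009785e-03, -8.77893598e-07]), 'eef_pos': array([ 0.25762435, -0.62327157,  0.23005534]), 'tcp_rot': array([ 9.80872423e-01,  1.94648764e-01, -5.54862255e-05, -1.07062391e-03]), 'contact_force': array([-0.01821317, -0.29342355,  0.51725994]), 'wrist_torque': array([ 0.00207162,  0.02734142, -0.05514953]), 'finger_force': 0.0, 'opening': 0.995190861368262}
```

View pics/side0.png

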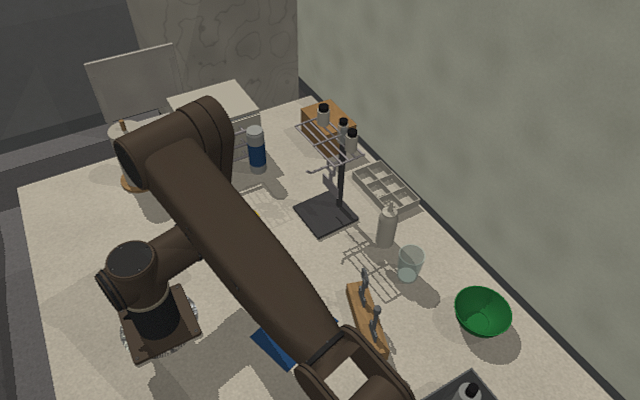

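View pics/top0.png

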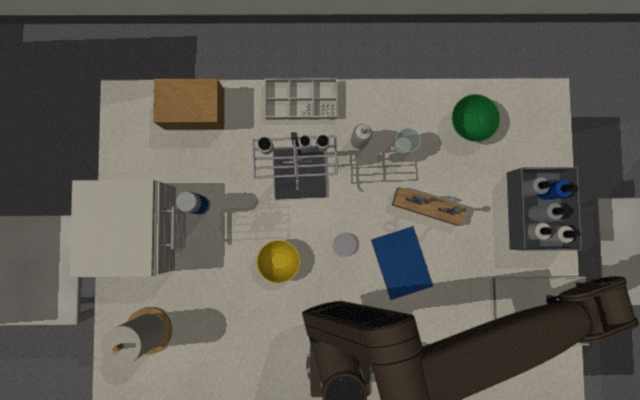

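The side view shows the hook stand at about (325,215), with the block at about (368,315). In the top view the stand base is at (300,172), the block at (430,206) with two grey items near (415,198) and (450,208), the bowl at (278,261) and the lid at (345,244). Next I measure.

```bash
python3 - <<'E'
from h import *
t=np.load('top0.npz');P=t['P'];s=np.load('side0.npz');S=s['P']
def box(Q,x0,x1,y0,y1,z0,z1): return Q[(Q[...,0]>x0)&(Q[...,0]<x1)&(Q[...,1]>y0)&(Q[...,1]<y1)&(Q[...,2]>z0)&(Q[...,2]<z1)]
c=P[206,430];print('block px',c,'stand px',P[185,290])
for nm,Q in(('top',P),('side',S)):
  b=box(Q,c[0]-.12,c[0]+.12,c[1]-.2,c[1]+.2,.04,.056); print(nm,'blk',len(b),cv2.minAreaRect((b[:,:2]*1000).astype(np.float32)))
  b=box(Q,c[0]-.12,c[0]+.12,c[1]-.2,c[1]+.2,.07,.19);
  print('tools',np.round(b[np.argsort(-b[:,2])][::max(1,len(b)//30)],3).tolist())
  st=P[185,290]
  b=box(Q,st[0]-.15,st[0]+.15,st[1]-.15,st[1]+.15,.008,.02); print('base',len(b),cv2.minAreaRect((b[:,:2]*1000).astype(np.float32)))
  b=box(Q,st[0]-.15,st[0]+.2,st[1]-.2,st[1]+.2,.322,.345); print('shelf',len(b),cv2.minAreaRect((b[:,:2]*1000).astype(np.float32)))
  b=box(Q,st[0]-.15,st[0]+.2,st[1]-.15,st[1]+.15,.215,.255); print('hook',np.round(b[np.argsort(b[:,0])][::max(1,len(b)//25)],3).tolist())
save(dict(img=s['img']),'sidez',(300,100,460,400),2)
save(dict(img=t['img']),'topz',(240,120,480,230),3)
E
```

```text
block px [ 0.51151511 -0.29774075  0.05600268] stand px [0.58746077 0.15653075 0.01350321]
top blk 1078 ((512.4359130859375, -298.736083984375), (231.62936401367188, 61.45808410644531), 71.80765533447266)
tools [[0.501, -0.353, 0.19], [0.526, -0.251, 0.185], [0.529, -0.236, 0.184], [0.492, -0.349, 0.183], [0.532, -0.249, 0.181], [0.523, -0.258, 0.18], [0.492, -0.356, 0.18], [0.495, -0.344, 0.179], [0.498, -0.35, 0.178], [0.526, -0.264, 0.178], [0.501, -0.345, 0.177], [0.498, -0.36, 0.175], [0.492, -0.36, 0.174], [0.499, -0.341, 0.17], [0.496, -0.342, 0.163], [0.525, -0.249, 0.151], [0.528, -0.247, 0.145], [0.532, -0.229, 0.142], [0.526, -0.261, 0.138], [0.492, -0.352, 0.129], [0.524, -0.25, 0.114], [0.531, -0.239, 0.109], [0.496, -0.345, 0.097], [0.526, -0.262, 0.087], [0.487, -0.374, 0.084], [0.536, -0.222, 0.082], [0.503, -0.333, 0.081], [0.5, -0.334, 0.08], [0.5, -0.327, 0.079], [0.487, -0.369, 0.077], [0.497, -0.341, 0.076], [0.501, -0.339, 0.071]]
base 1681 ((587.0630493164062, 155.94497680664062), (284.4643249511719, 296.8008117675781), 89.40613555908203)
shelf 988 ((633.019958
[... 1934 characters left out ...]
7288970947)
hook [[0.551, 0.123, 0.243], [0.558, 0.122, 0.237], [0.565, 0.122, 0.23], [0.571, 0.121, 0.228], [0.577, 0.125, 0.23], [0.584, 0.125, 0.227], [0.595, 0.124, 0.228], [0.6, 0.12, 0.232], [0.605, 0.124, 0.227], [0.612, 0.117, 0.238], [0.617, 0.126, 0.233], [0.626, 0.128, 0.228], [0.632, 0.131, 0.226], [0.638, 0.123, 0.226], [0.643, 0.125, 0.227], [0.644, 0.102, 0.223], [0.646, 0.106, 0.223], [0.648, 0.121, 0.236], [0.651, 0.107, 0.224], [0.659, 0.126, 0.223], [0.666, 0.126, 0.229], [0.678, 0.129, 0.255], [0.678, 0.123, 0.238], [0.679, 0.124, 0.233], [0.68, 0.119, 0.236], [0.682, 0.123, 0.253], [0.683, 0.119, 0.244], [0.687, 0.124, 0.234], [0.69, 0.124, 0.237], [0.697, 0.124, 0.251]]
```

View pics/sidez.png

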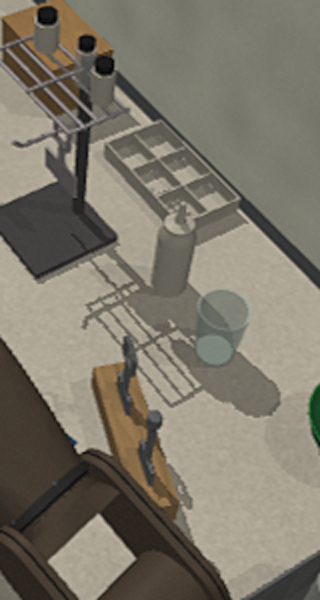

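View pics/topz.png

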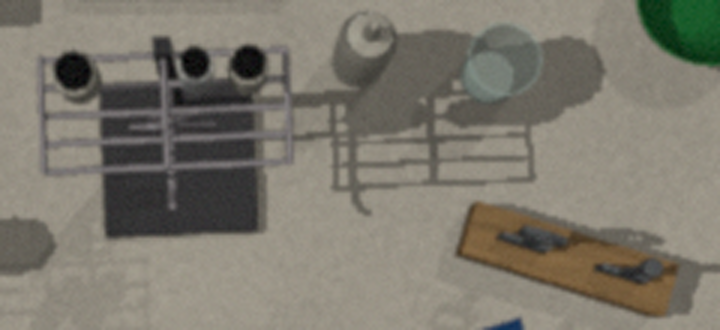

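```bash
cat >> h.py <<'E'
def plan(xyz,yaw=None,pt='tcp'):
    """cm shifts in tool axes from current measured pose; yaw = world heading (deg) wanted for tool y (mod 180)"""
    s=ctrl.get_state();M=R.from_quat(s['tcp_rot']).as_matrix();p=np.array(s['eef_pos'])
    if pt=='grip': p=p-M[:,2]*ctrl.grip_point_offset
    d=M.T@(np.array(xyz)-p)*100
    tw=None
    if yaw is not None:
        v=M.T@[np.cos(np.radians(yaw)),np.sin(np.radians(yaw)),0]
        tw=np.degrees(np.arctan2(-v[0],v[1]));tw=(tw+90)%180-90
    print('t',round(s['time'],2),'p',p.round(4),'rot',M.round(3).tolist(),'q',np.round(s['qpos'],2),'open',round(s['opening'],3),'ff',round(s['finger_force'],1),'F',s['contact_force'].round(1),'-> d cm',d.round(2),'tw',tw)
E
python3 - <<'E'
from h import *
S=np.load('side0.npz')['P']
print('wall',[S[r,c].round(2).tolist() for r,c in((50,500),(150,550),(250,600),(30,400),(330,600))])
T=np.load('top0.npz')['P']
print('top wall',[T[r,c].round(2).tolist() for r,c in((5,320),(16,320),(40,320),(78,320),(85,320))])
plan([.60,-.15,.45],90)
# hook fit
for Q in(T,S):
  b=Q[(abs(Q[...,1]-.124)<.012)&(Q[...,0]>.548)&(Q[...,0]<.635)&(Q[...,2]>.215)&(Q[...,2]<.25)]
  print(len(b),np.polyfit(b[:,0]-.59,b[:,1],1),b[:,0].min())
  b=Q[(abs(Q[...,1]-.124)<.2)&(Q[...,0]>.55)&(Q[...,0]<.72)&(Q[...,2]>.322)&(Q[...,2]<.345)]
  f=b[b[:,0]<.59]; print('front',len(f),np.polyfit(f[:,1]-.124,f[:,0],1),'ends',f[:,1].min(),f[:,1].max())
  b=Q[(abs(Q[...,1]-.124)<.09)&(Q[...,0]>.60)&(Q[...,0]<.66)&(Q[...,2]>.10)&(Q[...,2]<.18)]
  print('scraper',len(b),b.mean(0) if len(b) else '', np.polyfit(b[:,1]-.124,b[:,0],1) if len(b)>5 else '')
E
```

```text
wall [[1.5, 0.28, 0.33], [1.49, -0.08, 0.09], [1.49, -0.42, -0.14], [1.49, 0.86, 0.16], [1.49, -0.59, -0.46]]
top wall [[1.49, 0.05, -0.58], [1.48, 0.05, -0.67], [1.39, 0.05, -0.75], [1.2, 0.05, -0.76], [0.93, 0.05, -0.0]]
t 0.1 p [ 0.2576 -0.6233  0.2301] rot [[0.924, 0.382, -0.001], [0.382, -0.924, 0.002], [0.0, -0.002, -1.0]] q [-1.33  0.29  1.58 -0.    1.28 -0.15] open 0.995 ff 0.0 F [-0.  -0.3  0.5] -> d cm [ 49.72 -30.71 -21.91] tw 22.448456605665285
53 [0.00790793 0.12444045] 0.5527286898165191
front 200 [-0.0292633   0.58274387] ends 0.01349094301088849 0.23783456308982637
scraper 89 [0.64443604 0.12672987 0.14313845] [-0.02997268  0.64451786]
62 [0.04193552 0.12318468] 0.5514921377191663
front 127 [-0.02927657  0.58218785] ends 0.010388218970363128 0.2370927756467769
scraper 203 [0.64435578 0.12481607 0.13757162] [-0.03976133  0.64438823]
```

```bash
python3 -m pendant '[{"dz":-6},{"dz":-12},{"dx":5,"dy":-3,"dz":-18,"twist":5},{"dx":50,"dy":-31,"dz":-22,"twist":22},{"dx":50,"dy":-31,"dz":-22,"twist":22},{"dx":50,"dy":-31,"dz":-22,"twist":22},{"dx":50,"dy":-31,"dz":-22,"twist":22},{"dx":50,"dy":-31,"dz":-22,"twist":22},{"dx":50,"dy":-31,"dz":-22,"twist":22},{"dx":50,"dy":-31,"dz":-22,"twist":22}]'
python3 -c "
from h import *
plan([.60,-.15,.45],72)"
```

```text
t 0.1 p [ 0.2576 -0.6233  0.2301] rot [[0.924, 0.382, -0.001], [0.382, -0.924, 0.002], [0.0, -0.002, -1.0]] q [-1.33  0.29  1.58 -0.    1.28 -0.15] open 0.995 ff 0.0 F [-0.  -0.3  0.5] -> d cm [ 49.72 -30.71 -21.91] tw 40.44848468116359$[0]: bad value
```

```bash
python3 -m pendant '[{"dx":0,"dy":0,"dz":-6,"twist":0},{"dx":0,"dy":0,"dz":-12,"twist":0},{"dx":5,"dy":-3,"dz":-18,"twist":5},{"dx":50,"dy":-31,"dz":-22,"twist":22},{"dx":50,"dy":-31,"dz":-22,"twist":22},{"dx":50,"dy":-31,"dz":-22,"twist":22},{"dx":50,"dy":-31,"dz":-22,"twist":22},{"dx":50,"dy":-31,"dz":-22,"twist":22},{"dx":50,"dy":-31,"dz":-22,"twist":22},{"dx":50,"dy":-31,"dz":-22,"twist":22}]'
python3 -c "
from h import *
plan([.60,-.15,.45],90)"
```

```text
time: 1.35
eef_pos: [0.5384, -0.2334, 0.4399]
tcp_rot: [1.0, 0.004, -0.0, -0.0]
contact_force: [2.1, -0.4, 0.3]
opening: 1.003
finger_force: 0.0
t 1.35 p [ 0.5384 -0.2334  0.4399] rot [[1.0, 0.008, -0.001], [0.008, -1.0, 0.0], [-0.001, -0.0, -1.0]] q [-0.58  0.01  1.51 -0.    1.62  0.98] open 1.003 ff 0.0 F [ 2.1 -0.4  0.3] -> d cm [ 6.22 -8.29 -1.01] tw 0.4404843875081781
```

```bash
python3 -m pendant '[{"dx":66,"dy":-7,"dz":0,"twist":0},{"dx":66,"dy":-7,"dz":0,"twist":0},{"dx":66,"dy":-7,"dz":0,"twist":0},{"dx":66,"dy":-7,"dz":0,"twist":0},{"dx":66,"dy":-7,"dz":0,"twist":0},{"dx":66,"dy":-7,"dz":0,"twist":0},{"dx":66,"dy":-7,"dz":0,"twist":0},{"dx":66,"dy":-7,"dz":0,"twist":0},{"dx":66,"dy":-7,"dz":0,"twist":0},{"dx":66,"dy":-7,"dz":0,"twist":0}]'
python3 -c "
from h import *
plan([.60,-.15,.45],90)"
```

```text
time: 2.6
eef_pos: [0.9351, -0.1474, 0.3785]
tcp_rot: [1.0, 0.004, 0.02, 0.004]
contact_force: [-0.5, -0.2, 0.5]
opening: 1.003
finger_force: 0.0
t 2.6 p [ 0.9351 -0.1474  0.3785] rot [[0.999, 0.008, 0.04], [0.008, -1.0, -0.007], [0.04, 0.007, -0.999]] q [-0.26  1.04  0.21  0.    1.85  1.3 ] open 1.003 ff 0.0 F [-0.5 -0.2  0.5] -> d cm [-33.19   0.04  -8.49] tw 0.4662939822036378
```

```bash
for i in 1 2 3 ; do python3 -m pendant '[{"dx":30,"dy":0,"dz":0,"twist":0}]' | grep -E 'eef|rot'; done
python3 -m pendant '[{"dx":30,"dy":0,"dz":-20,"twist":0}]' | grep -E 'eef|rot';python3 -m pendant '[{"dx":30,"dy":0,"dz":-20,"twist":0}]' | grep -E 'eef|rot'
python3 -c "
from h import *
plan([.60,-.15,.45],90)"
```

```text
eef_pos: [0.9509, -0.1407, 0.3635]
tcp_rot: [0.999, 0.004, 0.037, 0.006]
eef_pos: [0.9658, -0.1337, 0.3487]
tcp_rot: [0.999, 0.004, 0.052, 0.008]
eef_pos: [0.9795, -0.1269, 0.3371]
tcp_rot: [0.998, 0.004, 0.068, 0.01]
eef_pos: [0.9797, -0.1199, 0.3534]
tcp_rot: [0.997, 0.004, 0.079, 0.011]
eef_pos: [0.979, -0.1133, 0.3854]
tcp_rot: [0.995, 0.004, 0.1, 0.014]
t 3.23 p [ 0.979  -0.1133  0.3854] rot [[0.98, 0.005, 0.199], [0.01, -1.0, -0.027], [0.198, 0.029, -0.98]] q [-0.22  1.04  0.21  0.02  1.69  1.34] open 0.998 ff 0.0 F [-0.5  0.2  1.4] -> d cm [-35.9    3.67 -13.76] tw 0.5993675968915397
```

```bash
for i in 1 2 3 4 5 6 7 8 9; do python3 -m pendant '[{"dx":30,"dy":2,"dz":-15,"twist":0}]' | grep -E 'eef|rot'; done
python3 -c "
from h import *
plan([.60,-.15,.45],90)"
```

```text
eef_pos: [0.9807, -0.11, 0.4048]
tcp_rot: [0.993, 0.004, 0.117, 0.016]
eef_pos: [0.9821, -0.1077, 0.4208]
tcp_rot: [0.991, 0.004, 0.133, 0.018]
eef_pos: [0.9827, -0.105, 0.4384]
tcp_rot: [0.989, 0.004, 0.148, 0.02]
eef_pos: [0.9825, -0.1023, 0.4576]
tcp_rot: [0.986, 0.004, 0.164, 0.021]
eef_pos: [0.9813, -0.0994, 0.4782]
tcp_rot: [0.983, 0.004, 0.18, 0.023]
eef_pos: [0.9793, -0.0967, 0.4995]
tcp_rot: [0.98, 0.004, 0.196, 0.025]
eef_pos: [0.9765, -0.094, 0.5214]
tcp_rot: [0.977, 0.004, 0.212, 0.026]
eef_pos: [0.9728, -0.0913, 0.5437]
tcp_rot: [0.973, 0.004, 0.228, 0.028]
eef_pos: [0.9683, -0.0887, 0.5665]
tcp_rot: [0.97, 0.004, 0.243, 0.029]
t 4.35 p [ 0.9683 -0.0887  0.5665] rot [[0.882, -0.006, 0.472], [0.023, -0.998, -0.054], [0.471, 0.059, -0.88]] q [-0.21  0.86  0.21  0.04  1.58  1.37] open 1.001 ff 0.0 F [-0.4  0.2  0.1] -> d cm [-38.1    5.64  -6.8 ] tw 1.3107278223747016
```

```bash
for i in 1 2 3; do python3 -m pendant '[{"dx":30,"dy":2,"dz":-10,"twist":0}]' | grep -E 'eef|rot'; done
python3 -c "
from h import *
M=R.from_quat(ctrl.get_state()['tcp_rot']).as_matrix()
print(np.degrees(np.arccos(-M[2,2])))
plan(np.array([.530,-.2464,.160])-.12*M[:,2],72,'grip')"
```

```text
eef_pos: [0.9675, -0.0864, 0.5845]
tcp_rot: [0.965, 0.005, 0.261, 0.031]
eef_pos: [0.9666, -0.0843, 0.5998]
tcp_rot: [0.961, 0.005, 0.275, 0.032]
eef_pos: [0.9644, -0.0822, 0.6175]
tcp_rot: [0.956, 0.005, 0.291, 0.034]
34.071525760550784
t 4.72 p [ 0.954  -0.0811  0.633 ] rot [[0.831, -0.011, 0.557], [0.028, -0.998, -0.061], [0.556, 0.067, -0.828]] q [-0.2   0.81  0.21  0.05  1.52  1.37] open 1.0 ff 0.0 F [ 0.1 -0.1 -0. ] -> d cm [-61.99  13.78   4.58] tw 16.59109023511894
```

```bash
python3 -m pendant '[{"dx":-62,"dy":13.8,"dz":4.6,"twist":16.6},{"dx":-62,"dy":13.8,"dz":4.6,"twist":16.6},{"dx":-62,"dy":13.8,"dz":4.6,"twist":16.6},{"dx":-62,"dy":13.8,"dz":4.6,"twist":16.6},{"dx":-62,"dy":13.8,"dz":4.6,"twist":16.6},{"dx":-62,"dy":13.8,"dz":4.6,"twist":16.6},{"dx":-62,"dy":13.8,"dz":4.6,"twist":16.6},{"dx":-62,"dy":13.8,"dz":4.6,"twist":16.6},{"dx":-62,"dy":13.8,"dz":4.6,"twist":16.6},{"dx":-62,"dy":13.8,"dz":4.6,"twist":16.6}]'
python3 -c "
from h import *
c=cam('side');save(c,'s1',(260,180,500,400),3); np.savez('s1',P=c['P'],img=c['img'])
M=R.from_quat(ctrl.get_state()['tcp_rot']).as_matrix()
plan(np.array([.530,-.2464,.160])-.12*M[:,2],72,'grip')"
```

```text
time: 5.98
eef_pos: [0.5188, -0.2259, 0.2794]
tcp_rot: [0.947, -0.133, 0.293, -0.008]
contact_force: [-0.1, -1.4, 0.2]
opening: 1.002
finger_force: 0.0
t 6.03 p [ 0.5017 -0.2228  0.2838] rot [[0.8, -0.25, 0.545], [-0.263, -0.963, -0.056], [0.539, -0.098, -0.837]] q [-0.75 -0.28  2.15  0.46  0.84  0.87] open 1.001 ff 0.0 F [-0.   0.5 -7.3] -> d cm [-3.78  2.79  0.03] tw -0.14855566259768693
```

```bash
python3 -m pendant '[{"dx":-3.8,"dy":2.8,"dz":0,"twist":0},{"dx":-3.8,"dy":2.8,"dz":0,"twist":0},{"dx":-3.8,"dy":2.8,"dz":4,"twist":0},{"dx":-3.8,"dy":2.8,"dz":6,"twist":0},{"dx":-3.8,"dy":2.8,"dz":6,"twist":0},{"dx":-3.8,"dy":2.8,"dz":6,"twist":0}]'
python3 -c "
from h import *
c=cam('side');save(c,'s2',(300,200,480,400),4); c2=cam('top');i=c['img'][220:400,300:480,::-1];j=c2['img'][130:250,360:500,::-1]
cv2.imwrite('pics/s2.png',np.hstack([cv2.resize(i,(400,400)),cv2.resize(j,(400,400))]))
M=R.from_quat(ctrl.get_state()['tcp_rot']).as_matrix()
for Q in (c['P'],c2['P']):
  b=Q[(abs(Q[...,0]-.53)<.03)&(abs(Q[...,1]+.2464)<.035)&(Q[...,2]>.135)&(Q[...,2]<.182)]
  print(len(b),b.mean(0),np.percentile(b,[3,97],axis=0)) if len(b) else 0
plan(np.array([.530,-.2464,.160]),72,'grip')"
```

```text
time: 6.78
eef_pos: [0.5174, -0.2468, 0.2083]
tcp_rot: [0.947, -0.133, 0.293, -0.008]
contact_force: [-0.5, -0.3, 0.8]
opening: 1.002
finger_force: 0.0
54 [ 0.52948996 -0.24648336  0.16527703] [[ 0.52075919 -0.26813391  0.1393111 ]
 [ 0.53731693 -0.22473966  0.18068103]]
56 [ 0.52941711 -0.24357934  0.16398232] [[ 0.52104111 -0.26427085  0.13859279]
 [ 0.53827818 -0.22477556  0.18088068]]
t 6.88 p [ 0.5068 -0.2457  0.2239] rot [[0.792, -0.247, 0.558], [-0.257, -0.964, -0.063], [0.554, -0.093, -0.828]] q [-0.78 -0.18  2.19  0.55  0.72  0.73] open 1.001 ff 0.0 F [-0.4  0.6 -0.6] -> d cm [-1.68  0.08  6.59] tw 0.04812847937742504
```

View pics/s2.png

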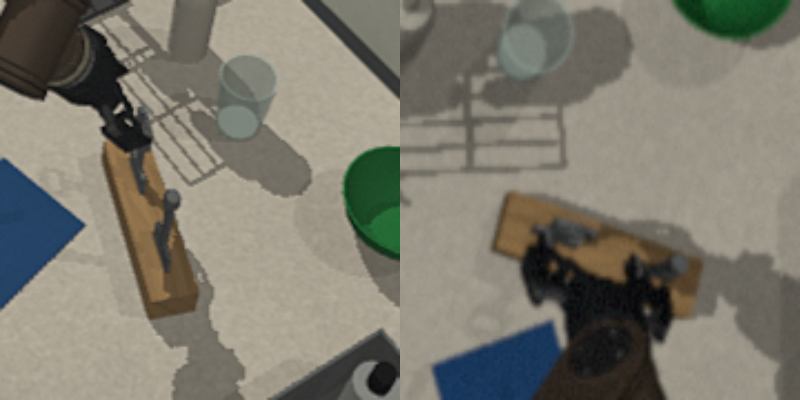

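The picture shows the open gripper over the block, with the spatula eye between its fingers or close to one of them. I'll check the finger cloud in tool axes.

```bash
python3 -c "
from h import *
s=ctrl.get_state();M=R.from_quat(s['tcp_rot']).as_matrix();p=np.array(s['eef_pos'])
for n in('top','side'):
  c=cam(n);L=(c['P']-p)@M
  m=(np.abs(L[...,1])<.09)&(np.abs(L[...,0])<.05)
  for a in np.arange(-.10,.03,.02):
    k=m&(L[...,2]>a)&(L[...,2]<a+.02); y=L[k][:,1]
    if k.sum(): print(n,round(a,3),k.sum(),np.percentile(y,[2,25,50,75,98]).round(3), np.histogram(y,np.arange(-.07,.071,.01))[0])
  e=(np.array([.5297,-.2455,.16])-p)@M;print(e)
"
```

```text
top -0.1 125 [-0.071 -0.061 -0.028  0.025  0.069] [25  3  2 18 20  5  1  5  3  6 11  0  3 13]
top -0.08 167 [-0.072 -0.05  -0.031  0.055  0.072] [15 10 25 21  3  1  1  2  1  1  5 12 22 27]
top -0.06 32 [-0.068 -0.049 -0.043  0.047  0.058] [ 1  6 10  0  0  0  0  0  0  0  0  9  4  1]
top -0.04 49 [-0.055 -0.049  0.043  0.044  0.057] [ 0 11 12  0  0  0  0  0  0  0  0 22  4  0]
top -0.02 6 [-0.046 -0.022  0.043  0.045  0.048] [0 0 2 0 0 0 0 0 0 0 0 4 0 0]
top 0.02 38 [-0.021 -0.01  -0.001  0.01   0.019] [ 0  0  0  0  2 10  8  8 10  0  0  0  0  0]
[-1.73035722e-02  5.59027850e-05  4.69933357e-02]
side -0.1 112 [-0.067  0.028  0.042  0.071  0.074] [ 7  0  0  0  0  0  0  1  6 19 19  5  1 21]
side -0.08 117 [-0.069  0.039  0.054  0.072  0.075] [10  1  0  0  0  0  0  0  0  3 16 19  9 20]
side -0.06 15 [-0.062  0.045  0.052  0.054  0.057] [1 0 2 0 0 0 0 0 0 0 0 3 9 0]
side -0.04 38 [-0.046 -0.042  0.045  0.051  0.058] [ 0  0 18  0  0  0  0  0  0  0  0  7 13  0]
side -0.02 15 [-0.044 -0.043 -0.042  0.005  0.054] [ 0  0 10  1  0  0  0  0  0  0  0  2  2  0]
side 0.02 35 [-0.02  -0.01   0.001  0.008  0.014] [ 0  0  0  0  1  8  7 15  4  0  0  0  0  0]
[-1.73035722e-02  5.59027850e-05  4.69933357e-02]
```

```bash
python3 -m pendant '[{"dx":-1.7,"dy":0,"dz":2,"twist":0},{"dx":-1.7,"dy":0,"dz":4.5,"twist":0},{"dx":-1.7,"dy":0,"dz":6.6,"twist":0},{"dx":-1.7,"dy":0,"dz":6.6,"twist":0},{"dx":-1.7,"dy":0,"dz":6.6,"twist":0}]'
python3 -m pendant '[{"dx":0,"dy":0,"dz":0,"twist":0},{"dx":0,"dy":0,"dz":0,"twist":0},{"dx":0,"dy":0,"dz":0,"twist":0},{"dx":0,"dy":0,"dz":0,"twist":0},{"dx":0,"dy":0,"dz":0,"twist":0},{"dx":0,"dy":0,"dz":0,"twist":0}]' 0 50
python3 -c "
from h import *
plan(np.array([.530,-.2464,.260]),72,'grip')"
```

```text
time: 7.6
eef_pos: [0.54, -0.2466, 0.1436]
tcp_rot: [0.947, -0.133, 0.293, -0.008]
contact_force: [-0.7, -0.7, -0.3]
opening: 0.997
finger_force: 0.0
time: 8.35
eef_pos: [0.5406, -0.2472, 0.144]
tcp_rot: [0.947, -0.133, 0.294, -0.008]
contact_force: [-0.2, -0.8, 6.1]
opening: 0.511
finger_force: 52.1
t 8.35 p [ 0.5302 -0.246   0.1595] rot [[0.792, -0.248, 0.558], [-0.257, -0.964, -0.064], [0.554, -0.093, -0.827]] q [-0.74 -0.03  2.19  0.64  0.58  0.64] open 0.511 ff 52.1 F [-0.2 -0.8  6.1] -> d cm [ 5.56 -0.89 -8.32] tw 0.02738247821568507
```

```bash
python3 -m pendant '[{"dx":1.1,"dy":-0.2,"dz":-1.65,"twist":0},{"dx":2.2,"dy":-0.37,"dz":-3.3,"twist":0},{"dx":3.9,"dy":-0.65,"dz":-5.8,"twist":0},{"dx":6.65,"dy":-1.1,"dz":-9.9,"twist":0},{"dx":6.65,"dy":-1.1,"dz":-9.9,"twist":0},{"dx":6.65,"dy":-1.1,"dz":-9.9,"twist":0}]'
python3 -c "
from h import *
s=ctrl.get_state();M=R.from_quat(s['tcp_rot']).as_matrix();p=np.array(s['eef_pos'])-M[:,2]*.019
for n in ('side','top'):
  c=cam(n);Q=c['P']
  b=Q[(np.linalg.norm(Q[...,:2]-p[:2],axis=-1)<.08)&(Q[...,2]>p[2]-.17)&(Q[...,2]<p[2]-.03)]
  print(n,len(b)); 
  for a in np.arange(-.17,-.03,.02):
    k=b[(b[:,2]>p[2]+a)&(b[:,2]<p[2]+a+.02)]
    if len(k)>2: print(round(a,2),len(k),(k.mean(0)-p).round(3),(k.max(0)-k.min(0)).round(3))
i=cam('side')['img'][150:400,280:480,::-1];cv2.imwrite('pics/s3.png',cv2.resize(i,(480,600)))
plan([.50,.124,.25],91.7,'grip')"
```

```text
time: 9.1
eef_pos: [0.5394, -0.2457, 0.2602]
tcp_rot: [0.947, -0.133, 0.291, -0.01]
contact_force: [-0.1, 0.4, -1.7]
opening: 0.512
finger_force: 50.5
side 154
-0.17 4 [-0.005 -0.011 -0.151] [0.008 0.026 0.003]
-0.15 35 [-0.003 -0.002 -0.139] [0.016 0.05  0.018]
-0.13 37 [-0.003 -0.002 -0.12 ] [0.017 0.049 0.02 ]
-0.11 35 [-0.003 -0.004 -0.1  ] [0.015 0.045 0.019]
-0.09 37 [-0.004 -0.01  -0.082] [0.012 0.034 0.02 ]
-0.07 6 [-0.001 -0.006 -0.065] [0.008 0.004 0.008]
top 15
-0.15 4 [ 0.006  0.026 -0.14 ] [0.005 0.006 0.017]
-0.13 3 [ 0.006  0.027 -0.116] [0.004 0.002 0.007]
-0.11 3 [ 0.009  0.026 -0.105] [0.003 0.002 0.008]
-0.09 4 [-0.006 -0.021 -0.082] [0.006 0.004 0.007]
t 9.25 p [ 0.529  -0.2446  0.2749] rot [[0.796, -0.248, 0.553], [-0.259, -0.964, -0.058], [0.548, -0.097, -0.831]] q [-0.74 -0.18  2.09  0.48  0.8   0.85] open 0.51 ff 50.5 F [ 0.1 -0.1 -0.5] -> d cm [-13.23 -34.58  -1.69] tw -16.479615832348117
```

View pics/s3.png

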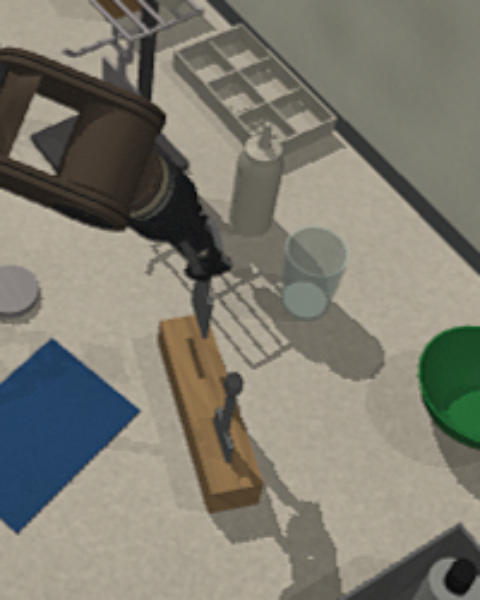

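The spatula hangs upright in the grip at about (203,300), clear of the block. The paddle stands unmoved at (230,415). Next I go in front of the hook.

```bash
python3 -m pendant '[{"dx":-5,"dy":-2,"dz":-1,"twist":0},{"dx":-9,"dy":-7,"dz":-1.7,"twist":-2},{"dx":-10,"dy":-12,"dz":-1.7,"twist":-5},{"dx":-11,"dy":-17,"dz":-1.7,"twist":-8},{"dx":-12,"dy":-22,"dz":-1.7,"twist":-11},{"dx":-13,"dy":-27,"dz":-1.7,"twist":-13},{"dx":-13.2,"dy":-31,"dz":-1.7,"twist":-15},{"dx":-13.2,"dy":-34.6,"dz":-1.7,"twist":-16.5},{"dx":-13.2,"dy":-34.6,"dz":-1.7,"twist":-16.5},{"dx":-13.2,"dy":-34.6,"dz":-1.7,"twist":-16.5}]'
cat > look.py <<'E'
from h import *
s=ctrl.get_state();M=R.from_quat(s['tcp_rot']).as_matrix();p=np.array(s['eef_pos'])-M[:,2]*.019
for n in ('side','top'):
  c=cam(n);Q=c['P']; np.savez(n+'L',P=Q,img=c['img'])
  b=Q[(np.linalg.norm(Q[...,:2]-p[:2],axis=-1)<.07)&(Q[...,2]>p[2]-.17)&(Q[...,2]<p[2]-.02)]
  for a in np.arange(-.17,-.03,.03):
    k=b[(b[:,2]>p[2]+a)&(b[:,2]<p[2]+a+.03)]
    if len(k)>2: print(n,round(a,2),len(k),(k.mean(0)-p).round(3),(k.max(0)-k.min(0)).round(3),'slope dx/dy',np.polyfit(k[:,1],k[:,0],1)[0].round(2))
E
python3 -c "
from look import *
S=np.load('sideL.npz');T=np.load('topL.npz')
cv2.imwrite('pics/s4.png',np.hstack([cv2.resize(S['img'][120:280,240:400,::-1],(400,400)),cv2.resize(T['img'][100:240,230:370,::-1],(400,400))]))
plan([.540,.1235,.243],91.7,'grip')"
```

```text
time: 10.5
eef_pos: [0.5109, 0.1218, 0.2347]
tcp_rot: [0.957, 0.004, 0.289, 0.033]
contact_force: [-1.1, -0.3, -0.9]
opening: 0.51
finger_force: 51.3
side -0.17 15 [-0.002 -0.021 -0.144] [0.005 0.048 0.008] slope dx/dy 0.04
side -0.14 48 [-0.002 -0.025 -0.125] [0.009 0.056 0.028] slope dx/dy 0.04
side -0.11 58 [-0.002 -0.021 -0.095] [0.008 0.056 0.03 ] slope dx/dy 0.04
side -0.08 32 [-0.001 -0.016 -0.066] [0.008 0.034 0.028] slope dx/dy -0.08
side -0.05 19 [ 0.002 -0.01  -0.038] [0.07  0.022 0.03 ] slope dx/dy 1.33
top -0.14 5 [-0.001 -0.015 -0.122] [0.003 0.04  0.019] slope dx/dy -0.06
top -0.11 6 [-0.001 -0.012 -0.09 ] [0.004 0.051 0.027] slope dx/dy 0.03
top -0.08 3 [-0.001 -0.017 -0.071] [0.001 0.042 0.016] slope dx/dy 0.01
top -0.05 6 [-0.002 -0.002 -0.036] [0.002 0.034 0.029] slope dx/dy 0.07
t 10.6 p [0.5008 0.1222 0.2508] rot [[0.832, -0.013, 0.555], [0.026, -0.998, -0.062], [0.554, 0.066, -0.83]] q [ 0.09 -0.34  2.26 -0.19  0.65  1.78] open 0.512 ff 51.3 F [ 0.1  0.9 -1. ] -> d cm [ 2.83 -0.23  2.81] tw 0.04675975501351104
```

View pics/s4.png

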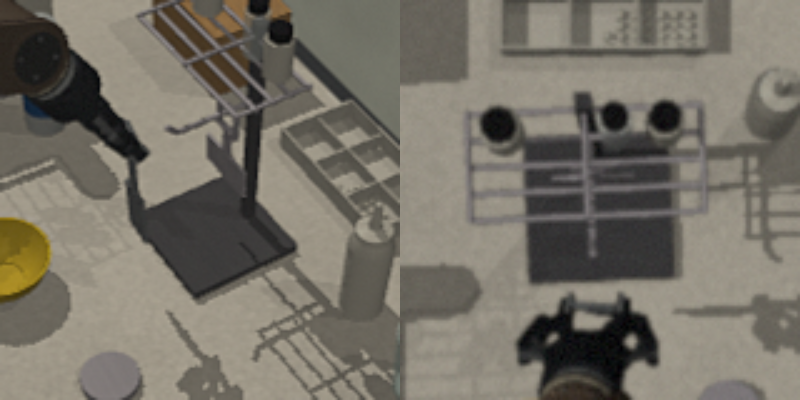

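The spatula now stands square in front of the hook tip, at about (135,180) in the side crop. The top crop shows the eye at x≈597 lined up with the hook at x≈592. I go in.

```bash
python3 -m pendant '[{"dx":1.4,"dy":-0.2,"dz":1.4,"twist":0},{"dx":2.83,"dy":-0.2,"dz":2.81,"twist":0},{"dx":3.3,"dy":-0.2,"dz":3.2,"twist":0},{"dx":3.77,"dy":-0.22,"dz":3.57,"twist":0},{"dx":4.1,"dy":-0.27,"dz":4.2,"twist":0},{"dx":4.5,"dy":-0.33,"dz":5.0,"twist":0},{"dx":4.5,"dy":-0.33,"dz":5.0,"twist":0}]'
python3 -c "
from look import *
S=np.load('sideL.npz');T=np.load('topL.npz')
cv2.imwrite('pics/s5.png',np.hstack([cv2.resize(S['img'][120:240,260:380,::-1],(400,400)),cv2.resize(T['img'][120:220,250:350,::-1],(400,400))]))
plan([.579,.1238,.229],91.7,'grip')
plan([.579,.1238,.2155],91.7,'grip')"
```

```text
time: 11.48
eef_pos: [0.577, 0.1234, 0.2189]
tcp_rot: [0.956, 0.004, 0.29, 0.033]
contact_force: [1.0, 0.9, -0.6]
opening: 0.512
finger_force: 51.3
side -0.17 12 [-0.001 -0.025 -0.146] [0.006 0.044 0.01 ] slope dx/dy -0.01
side -0.14 53 [-0.002 -0.022 -0.126] [0.006 0.053 0.028] slope dx/dy 0.03
side -0.11 59 [-0.002 -0.02  -0.093] [0.012 0.058 0.029] slope dx/dy 0.06
side -0.08 31 [-0.001 -0.016 -0.067] [0.008 0.037 0.03 ] slope dx/dy 0.04
side -0.05 22 [-0.001 -0.012 -0.038] [0.009 0.019 0.029] slope dx/dy 0.0
top -0.11 5 [-0.    -0.002 -0.083] [0.004 0.049 0.008] slope dx/dy -0.0
top -0.08 3 [-0.002 -0.01  -0.07 ] [0.002 0.01  0.017] slope dx/dy -0.16
top -0.05 6 [-0.002 -0.003 -0.036] [0.002 0.026 0.025] slope dx/dy 0.06
t 11.57 p [0.5665 0.1247 0.2349] rot [[0.831, -0.012, 0.556], [0.027, -0.998, -0.061], [0.555, 0.066, -0.829]] q [ 0.09 -0.15  2.14 -0.2   0.58  1.78] open 0.512 ff 51.3 F [-0.3  0.  -1.2] -> d cm [0.71 0.03 1.19] tw 0.12465716821108686
t 11.57 p [0.5665 0.1247 0.2349] rot [[0.831, -0.012, 0.556], [0.027, -0.998, -0.061], [0.555, 0.066, -0.829]] q [ 0.09 -0.15  2.14 -0.2   0.58  1.78] open 0.512 ff 51.3 F [-0.3  0.  -1.2] -> d cm [-0.04 -0.06  2.31] tw 0.12465716821108686
```

View pics/s5.png

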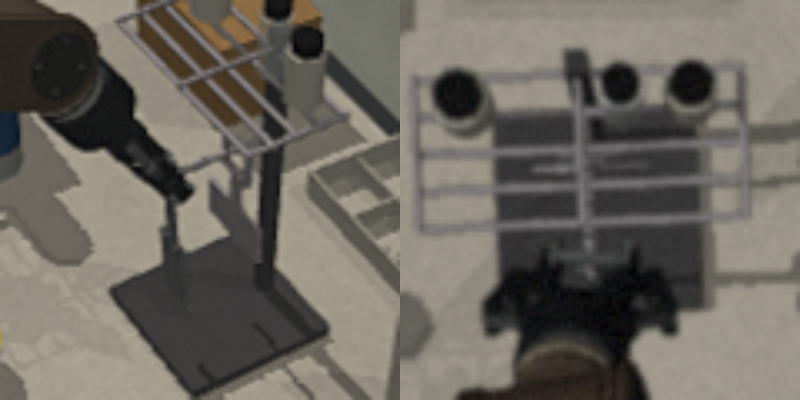

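The hook runs through the eye: in the top crop the tip at (590,275) lies on the robot side of the frame bar at y≈255. No force is showing, so I go on and lower.

```bash
python3 -m pendant '[{"dx":0.4,"dy":0,"dz":0.6,"twist":0},{"dx":0.7,"dy":0,"dz":1.2,"twist":0},{"dx":0.7,"dy":0,"dz":1.2,"twist":0},{"dx":0.35,"dy":0,"dz":1.8,"twist":0},{"dx":0,"dy":0,"dz":2.3,"twist":0},{"dx":0,"dy":0,"dz":2.3,"twist":0},{"dx":0,"dy":0,"dz":2.3,"twist":0}]'
python3 -c "
from look import *
plan([.579,.1238,.2155],91.7,'grip')"
```

```text
time: 12.45
eef_pos: [0.5896, 0.122, 0.2004]
tcp_rot: [0.956, 0.004, 0.29, 0.033]
contact_force: [-0.4, 0.0, -0.4]
opening: 0.509
finger_force: 51.3
side -0.17 10 [-0.001 -0.016 -0.146] [0.005 0.045 0.008] slope dx/dy 0.05
side -0.14 53 [-0.002 -0.024 -0.126] [0.006 0.052 0.03 ] slope dx/dy 0.04
side -0.11 107 [ 0.029 -0.008 -0.095] [0.074 0.072 0.029] slope dx/dy 0.89
side -0.08 83 [ 0.04  -0.006 -0.067] [0.074 0.068 0.029] slope dx/dy 1.2
side -0.05 43 [ 0.037 -0.003 -0.036] [0.074 0.049 0.029] slope dx/dy 2.02
top -0.11 19 [ 0.048  0.    -0.095] [0.068 0.05  0.025] slope dx/dy -0.03
top -0.08 31 [ 0.054  0.002 -0.066] [0.071 0.052 0.026] slope dx/dy 0.29
top -0.05 12 [ 0.037 -0.008 -0.029] [0.071 0.018 0.028] slope dx/dy 0.66
t 12.55 p [0.5793 0.1231 0.2161] rot [[0.831, -0.012, 0.556], [0.027, -0.998, -0.062], [0.556, 0.066, -0.829]] q [ 0.08 -0.1   2.13 -0.21  0.53  1.79] open 0.511 ff 51.3 F [ 0.1 -0.2 -0.7] -> d cm [-0.06 -0.07  0.03] tw 0.11587430322003911
```

```bash
python3 -m pendant '[{"dx":-0.11,"dy":0,"dz":0.17,"twist":0},{"dx":-0.11,"dy":0,"dz":0.17,"twist":0}]' | grep force
python3 -m pendant '[{"dx":0,"dy":0,"dz":0,"twist":0},{"dx":0,"dy":0,"dz":0,"twist":0},{"dx":0,"dy":0,"dz":0,"twist":0},{"dx":0,"dy":0,"dz":0,"twist":0}]' 58 20
python3 -m pendant '[{"dx":0,"dy":0,"dz":0,"twist":0},{"dx":0,"dy":0,"dz":0,"twist":0},{"dx":0,"dy":0,"dz":0,"twist":0},{"dx":0,"dy":0,"dz":0,"twist":0}]' 95
python3 -c "
from look import *
S=np.load('sideL.npz');T=np.load('topL.npz')
cv2.imwrite('pics/s6.png',np.hstack([cv2.resize(S['img'][120:240,260:380,::-1],(400,400)),cv2.resize(T['img'][120:220,250:350,::-1],(400,400))]))
plan([.479,.1238,.2155],None,'grip')"
```

```text
contact_force: [-0.9, 0.7, 1.5]
finger_force: 51.6
time: 13.3
eef_pos: [0.5897, 0.1218, 0.1984]
tcp_rot: [0.956, 0.004, 0.291, 0.033]
contact_force: [0.0, 0.2, 0.6]
opening: 0.581
finger_force: 0.1
time: 13.8
eef_pos: [0.5898, 0.1219, 0.1986]
tcp_rot: [0.956, 0.004, 0.291, 0.033]
contact_force: [0.8, -0.0, -0.3]
opening: 0.952
finger_force: 0.0
side -0.17 15 [-0.002 -0.005 -0.144] [0.005 0.051 0.007] slope dx/dy -0.01
side -0.14 61 [-0.002 -0.006 -0.125] [0.008 0.053 0.029] slope dx/dy -0.02
side -0.11 107 [ 0.027 -0.001 -0.093] [0.073 0.056 0.03 ] slope dx/dy 0.38
side -0.08 75 [ 0.04  -0.001 -0.067] [0.073 0.054 0.029] slope dx/dy 0.76
side -0.05 30 [ 0.046  0.001 -0.037] [0.07  0.042 0.029] slope dx/dy 1.11
top -0.14 10 [-0.002  0.003 -0.132] [0.002 0.039 0.013] slope dx/dy 0.02
top -0.11 46 [ 0.024 -0.001 -0.089] [0.068 0.056 0.026] slope dx/dy 0.14
top -0.08 34 [ 0.048 -0.001 -0.066] [0.071 0.053 0.027] slope dx/dy -0.01
top -0.05 8 [ 0.039 -0.002 -0.03 ] [0.071 0.027 0.029] slope dx/dy -1.29
t 13.9 p [0.5794 0.123  0.2141] rot [[0.831, -0.012, 0.556], [0.027, -0.998, -0.062], [0.556, 0.066, -0.829]] q [ 0.08 -0.09  2.13 -0.21  0.53  1.79] open 0.951 ff 0.0 F [ 1.1 -0.8  0.6] -> d cm [-8.26  0.05 -5.7 ] tw None
```

View pics/s6.png

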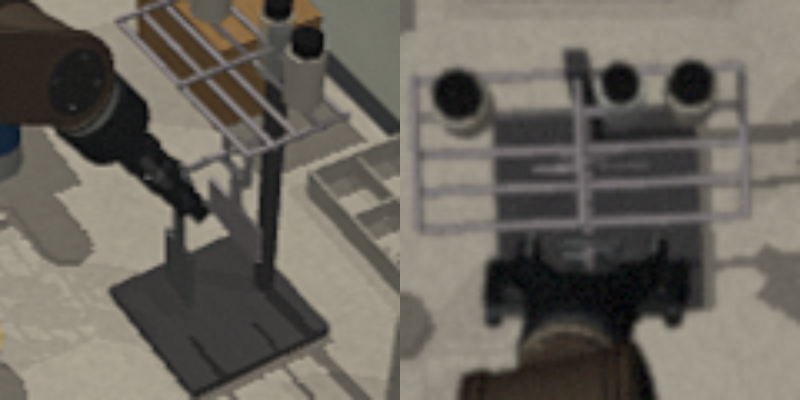

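The spatula hangs upright on the hook at (178,260) in the side crop, and the fingers are open and clear of it. I back straight out.

```bash
python3 -m pendant '[{"dx":-1,"dy":0,"dz":-0.67,"twist":0},{"dx":-2.5,"dy":0,"dz":-1.7,"twist":0},{"dx":-5,"dy":0,"dz":-3.35,"twist":0},{"dx":-8.3,"dy":0,"dz":-5.6,"twist":0},{"dx":-12.5,"dy":0,"dz":-8.4,"twist":0},{"dx":-12.5,"dy":0,"dz":-8.4,"twist":0},{"dx":-12.5,"dy":0,"dz":-8.4,"twist":0},{"dx":-12.5,"dy":0,"dz":-8.4,"twist":0},{"dx":-12.5,"dy":0,"dz":-8.4,"twist":0}]'
python3 -c "
from h import *
S=cam('side');T=cam('top')
cv2.imwrite('pics/s7.png',np.hstack([cv2.resize(S['img'][120:240,260:380,::-1],(400,400)),cv2.resize(T['img'][120:220,250:350,::-1],(400,400))]))
for c in (S,T):
  Q=c['P']
  for nm,x0,x1 in(('spat',.555,.61),('scr',.62,.67)):
    for z0 in (.06,.1,.14,.18,.2):
      b=Q[(Q[...,0]>x0)&(Q[...,0]<x1)&(abs(Q[...,1]-.124)<.06)&(Q[...,2]>z0)&(Q[...,2]<z0+.03)]
      if len(b)>3: print(nm,z0,len(b),b.mean(0).round(3),b[:,1].min().round(3),b[:,1].max().round(3))
"
```

```text
time: 15.02
eef_pos: [0.44, 0.1236, 0.1988]
tcp_rot: [0.956, 0.004, 0.29, 0.033]
contact_force: [-0.4, 0.6, 0.1]
opening: 0.949
finger_force: 0.0
spat 0.06 44 [0.577 0.119 0.078] 0.095 0.145
spat 0.1 60 [0.577 0.119 0.116] 0.096 0.153
spat 0.14 23 [0.578 0.123 0.154] 0.113 0.134
spat 0.18 49 [0.579 0.121 0.197] 0.101 0.147
spat 0.2 47 [0.583 0.118 0.219] 0.099 0.147
scr 0.1 76 [0.644 0.126 0.119] 0.081 0.172
scr 0.14 88 [0.644 0.125 0.151] 0.08 0.171
scr 0.18 45 [0.644 0.124 0.196] 0.101 0.147
scr 0.2 56 [0.645 0.123 0.218] 0.101 0.148
spat 0.06 6 [0.576 0.126 0.08 ] 0.099 0.15
spat 0.1 17 [0.577 0.125 0.124] 0.098 0.15
spat 0.18 11 [0.577 0.122 0.199] 0.102 0.14
spat 0.2 33 [0.583 0.123 0.222] 0.105 0.146
scr 0.1 23 [0.644 0.127 0.121] 0.082 0.169
scr 0.14 55 [0.645 0.127 0.152] 0.085 0.17
scr 0.18 18 [0.644 0.124 0.199] 0.105 0.146
scr 0.2 22 [0.646 0.128 0.217] 0.107 0.148
```

View pics/s7.png

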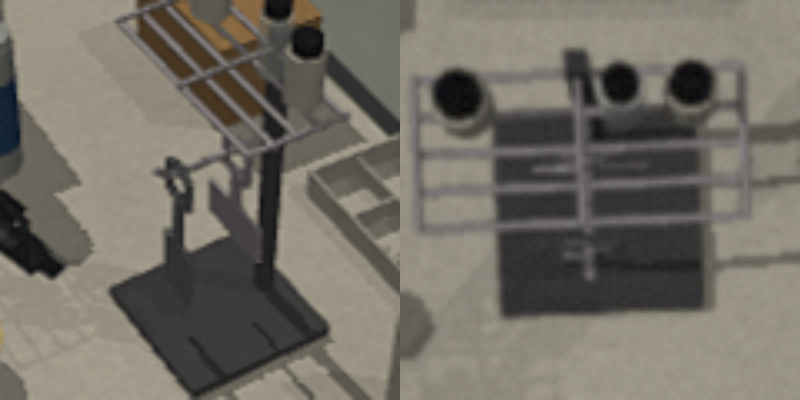

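The spatula hangs by its eye on the hook at (178,175) in the side crop, upright at x 0.577. The scraper is still behind it at x 0.644 and the arm is clear. I wait half a second for it to settle, then hand in.

```bash
python3 -m pendant '[{"dx":0,"dy":0,"dz":0,"twist":0},{"dx":0,"dy":0,"dz":0,"twist":0},{"dx":0,"dy":0,"dz":0,"twist":0},{"dx":0,"dy":0,"dz":0,"twist":0}]' >/dev/null; python3 -c "
from plant import ctrl
print(ctrl.sign_off())"
```

```text
the job is handed in; nothing more can be done
None
```

The spatula hangs upright by its eye on the hook in front of the scraper, which stayed on. The arm is clear, the paddle looked unmoved after the lift, and I handed the job in at about 15.6 s; no verdict was returned.

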